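# Load the glue press and wind it down to a firm nip

## Robot

A 7-joint arm with a two-finger parallel gripper is mounted at the origin on the work surface; the furniture and walls round the work are solid. World frame = base frame: x ahead of the robot, y to its left, z up, the work surface at z = 0. Lengths are in m, angles in degrees, forces in N, time in s.
With the tool pointing down it reaches from about 0.425 to 0.875 m from the base axis. Payload 8.4 kg.
Tool frame: the origin (TCP) lies between the finger pads; the fingertips stand 25 mm ahead of it and the grasp point (between the pads) lies 6 mm ahead of it; z points along the fingers, y is the line along which they close (so a half turn about z gives the same grasp; the last joint's range is limited). The gripper opens to 87 mm and grips with 3 to 60 N. Pads are 19 mm wide; open, the fingers measure 117 mm over their backs; the gripper's body (75 mm by 190 mm) begins 51 mm behind the grasp point.
Start: joints at [61.238, 19.091, 2.286, 83.961, -0.768, 76.965, -3.352], TCP at [0.255, -0.598, 0.217] pointing down, gripper open.
Joint ranges: [-147.57, 147.57], [-21.85, 119.76], [-74.77, 79.35], [14.55, 137.4], [-85.83, 265.84], [4.83, 119.75], [-152.11, 152.11]. Speed limits (degrees/s): [127.2, 127.2, 159.86, 159.86, 180, 180, 180].

## Interface

Orientations are given as a 3x3 rotation matrix whose columns are the frame's x, y, z axes.
In Python, from rig import monitor, imaging, job gives the robot as it stands.
- The arm moves only by the tool drive_tool, never from a script. Its argument "steps" is a list of rows, each an object with "dp": the shift along the tool's x, y, z each as a share of 100 mm, from -1 to 1, a list of three; "roll": the turn about the tool's z as a share of 30 degrees, from -1 to 1. A call has 1 to 12 rows; each row is the pose to reach, as a shift and turn from the pose commanded when the call began, along the tool's axes at that moment; what a row does not reach only later rows make up. A row lasts 1/10 s, in which the tool goes at most 50 mm and 8.59 degrees, less where a joint would pass 70% of its speed; a pose out of reach is approached as far as the arm can. A call with a number of a shift or a turn outside -1 to 1 is refused whole. A call with a gripper value outside its range is refused whole. "fingers" is the gripper's target within -1 to 1 (shut at 1, half-way at 0, fully open at -1), set as the call begins (left out, the last holds). The fingers move at their own pace and stop on an object; "squeeze" is the grip in N (left out, the last holds). Time passes only in rows, so rows that repeat a pose let the fingers close. It gives the time, the measured TCP pose, the force, the opening and the grip force at its end, in the units of the state.
- monitor.get_state(): the state, without advancing time (a new reading comes with each control period).
- imaging.get_image(name): name is "scene" or "side" or "wrist"; returns a dict with "img" (400x640x3 uint8, red, green, blue), "camera_matrix" (3x3 intrinsics, pixels), "rvec" (rotation vector, rad) and "tvec" (3), from world to camera coordinates, as OpenCV has them. Camera axes: x right, y down, z forward; pixel columns grow to the right and rows downward; lengths in m; the calibration is good to about 2 mm. A picture is of the moment at which its call begins. There is no depth.
- job.sign_off(): hands the job in; it is judged then, once.
The state is a dict: "time_s": time; "qpos": joint angles; "joint_velocities": joint speeds; "effort": joint torques, N m; "ee_pos": TCP position; "tcp_rot": TCP orientation; "ft_force": force on the tool from outside, world axes, zero at the start; "wrist_torque": the same for the moment, N m; "grip_width": opening from 0.0 (shut) to 1.0 (fully open); "grip_force": force on a finger pad.
Only numpy, scipy, OpenCV 4.12 (cv2) and the standard library are available. Lean on these libraries where they do the work, as an engineer would, in place of code of your own. Each camera call takes 0.05 s, during which the arm holds its last target. There are 200 camera calls.

## Task

The cork on the far end of the plywood trackbed strip has just been glued and goes into the press to set. Push the strip straight back until it is fully home against the press's back stop, then take hold of the crank by its loose wooden sleeve and, keeping hold of the sleeve all the while it turns, wind clockwise (seen from above) until you feel the pad meet the cork, and from there about an eighth of a turn more (never as much as a quarter), so that the cork is pressed firmly but not crushed; then let go and leave the press like that. Do not disturb the things lying round the press.

Things in the scene. Friction and masses are not known exactly. Their poses are not given: they have to be found in the camera images.
- press: green glue press fixed to the bench: base 175 x 150 x 18 mm, two pillars 120 mm apart, bridge top 176 mm over the bench. Origin on the bench under the vertical spindle; x from the loading side (near the robot) to the back stop, y left, z up. Under the bridge hangs a platen with a sprung pad (64 x 66 mm, centred) that the crank lowers 20 mm a turn; its start height is not given: feel for it
- crank_axis (a point): point on the vertical spindle axis at the sleeve's half height, 222 mm above the bench
- sleeve: the loose wooden sleeve; origin at its foot, 25 mm under its centre (see sleeve_grip). Held still between short moves of the crank, the tool feels less than the 7 N of turning, as part of the drag relaxes, but the rise on meeting the cork shows there too (2 to 4 N within half a radian)
- sleeve_grip (a point): centre of the crank's upright wooden sleeve: 22 mm thick, 50 mm tall (25 mm above and below this point), turning freely on its pin, 40 mm from the spindle axis; the crank arm lies just under it (top 192 mm over the bench) and nothing stands above the arm but the sleeve and a hub nut 202 mm high
- crank (a joint): crank angle, rad, grows clockwise from above (lowers the pad), start arbitrary. Runs stiffly: about 7 N at the sleeve while turning, and stays where left. The pad's springs are preloaded: on meeting the cork the crank's push rises almost at once by about 2.4 N, then by 3 N per rad. An eighth of a turn past first touch presses with about 60 N; right is 36 to 80 N; over 90 N crushes the cork
- bed: plywood packing board on the press base, 150 x 60 mm, its top is 18 mm above this origin and 30 to 36 mm above the bench; x and y as the press. The strip lies on it
- strip: the work: plywood strip 165 x 56 x 8 mm with a cork block 80 x 56 x 12 mm glued on its far (+x) end, so 20 mm thick there; 0.15 kg or so. Origin at the centre of its underside, x along its length to the far end. It lies on the bed between two low guide rails (2.5 mm play each side) and stands out to the front
- strip_front (a point): middle of the strip's near end face, half-way up the 8 mm plywood; this end overhangs the bed, so that a fingertip can bear on it. When home it lies 120 mm in front of the spindle axis
- stop (a point): middle of the stop face that the far end of the strip must meet, 45 mm behind the spindle axis
- glue_bottle: yellow white-glue bottle with blue cap, 68 x 68 x 238 mm, standing; leave alone. Origin at the centre of its underside
- glue_weight: dark slate block 56 x 96 x 19 mm; leave alone. Origin at the centre of its underside
- eyeglasses: wire spectacles 39 x 135 x 11 mm; leave alone. Origin at the centre of the underside
- wheelset: steel model wheelset 48 x 24 x 24 mm; leave alone. Origin at the centre of the underside
Mind the look-alikes: they are no part of the job. Of the things that look like the press, the larger one is meant.

How it is judged (in metres and radians):
On the way, in this order (a step that is already met when the one before it is completed fails the run):
1. the strip is pushed fully home against the stop (x of strip_front in the frame of press above -0.1225 m), for 0.2 s.
2. the cork is pressed firmly, with the sleeve still held (contact force between bed and strip above 36 N and contact force between the fingers and sleeve above 1 N), for 0.2 s.
At the end, for the whole second after the job is handed in: the strip's far end is within 2.5 mm of the back stop, the pad presses it on the bed with 36 to 80 N, and the crank stands still (x of strip_front in the frame of press above -0.1225 m and contact force between bed and strip between 36 and 80 N and velocity of joint crank between -0.05 and 0.05 rad/s); the robot touches nothing.
It fails at once if the cork is crushed: pressed with more than 90 N (contact force between bed and strip above 90 N).
It fails at once if the crank is driven without the sleeve being held (velocity of joint crank above 0.5 rad/s and contact force between the fingers and sleeve below 0.2 N).
It fails at once if the glue bottle is knocked or moved by more than 20 mm (distance of glue_bottle from where it was at the start of the episode above 0.02 m or angle between glue_bottle's own z axis and vertical above 0.2 rad).
It fails at once if the slate block, spectacles or wheelset is moved by more than 20 mm (distance of any of glue_weight, eyeglasses, wheelset from where it was at the start of the episode above 0.02 m).
It also fails if it takes over 64 s, if anything falls off the work surface, if the arm or the gripper's body presses on something with over 40 N, if the wrist force passes 120 N, or if a joint passes its speed limit or range.

## Working session

There is one attempt and no reset: what is moved stays moved. The work goes in short steps, Python scripts to look and compute and a tool call to move; the robot and the scene stay as the last step left them, time stands still between calls to the robot, and variables do not carry over. Pictures are saved under pics/ and viewed, at most 10 in all, crops included, and the job is handed in when it is done.

Besides the shell and the picture viewer there is one more tool, called after "Request:" by a JSON object that holds its "api" and its "payload", one argument or row to a line. drive_tool: Moves the arm, as the interface text tells. Its arguments: {"type":"object","properties":{"steps":{"type":"array","items":{"type":"object","properties":{"dp":{"type":"array","items":{"type":"number"}},"roll":{"type":"number"}}}},"fingers":{"type":"number"},"squeeze":{"type":"number"}},"required":["steps"]}

```bash
mkdir -p pics; ls; cat > h.py <<'E'
import numpy as np, cv2
from rig import monitor, imaging, job
def snap(name,fn=None):
    d=imaging.get_image(name)
    if fn: cv2.imwrite('pics/'+fn,d['img'][:,:,::-1])
    return d
def ray(d,u,v):
    R=cv2.Rodrigues(np.array(d['rvec'],float))[0];t=np.array(d['tvec'],float).ravel()
    c=-R.T@t; r=R.T@np.linalg.inv(np.array(d['camera_matrix']))@np.array([u,v,1.]); return c,r/np.linalg.norm(r)
def onz(d,u,v,z):
    c,r=ray(d,u,v); return c+r*(z-c[2])/r[2]
def proj(d,P):
    return cv2.projectPoints(np.array(P,float).reshape(-1,3),np.array(d['rvec'],float),np.array(d['tvec'],float),np.array(d['camera_matrix'],float),None)[0].reshape(-1,2)
def tri(d1,p1,d2,p2):
    c1,r1=ray(d1,*p1);c2,r2=ray(d2,*p2)
    s=np.linalg.lstsq(np.c_[r1,-r2],c2-c1,rcond=None)[0]
    a=c1+s[0]*r1;b=c2+s[1]*r2; return (a+b)/2,np.linalg.norm(a-b)
E
python3 - <<'E'
from h import *
import pickle
D={n:snap(n,n+'0.png') for n in ('scene','side')}
pickle.dump(D,open('d0.pkl','wb'))
for n in D: print(n,ray(D[n],320,200))
s=monitor.get_state();print(s)
E
```

```text
pics
scene (array([0.05453265, 0.21298394, 0.89801026]), array([ 0.54818503, -0.38148186, -0.7442881 ]))
side (array([0.15802442, 0.67092225, 0.51941614]), array([ 0.42460865, -0.82843425, -0.36524538]))
{'time_s': 0.1, 'qpos': array([61.24003677, 19.12683266,  2.28517394, 84.00616715, -0.76657119,
       76.96566997, -3.35018264]), 'joint_velocities': array([ 0.07258718, -0.06730272,  0.01382114, -0.07654961, -0.10569443,
        0.06853373, -0.05940539]), 'effort': array([ 6.01898704e-03, -6.57805324e+01,  1.34109870e+00, -4.04703248e+01,
       -5.96776069e-02,  4.10210690e-02,  1.61916535e-05]), 'ee_pos': array([ 0.25456308, -0.59760584,  0.21645678]), 'tcp_rot': array([[ 9.19981282e-01,  3.91961706e-01, -6.79528183e-04],
       [ 3.91962277e-01, -9.19980388e-01,  1.28819674e-03],
       [-1.20228809e-04, -1.45146630e-03, -9.99998939e-01]]), 'ft_force': array([-0.36930225, -0.28893926,  0.5762943 ]), 'wrist_torque': array([-0.03592974,  0.03359518,  0.03119215]), 'grip_force': 0.0, 'grip_width': 1.002833440972201}
```

View pics/scene0.png

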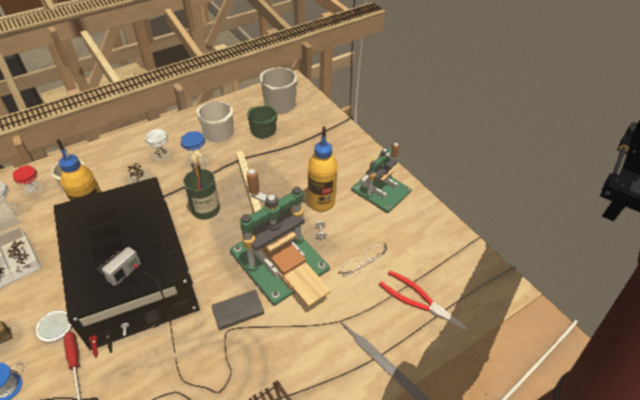

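View pics/side0.png

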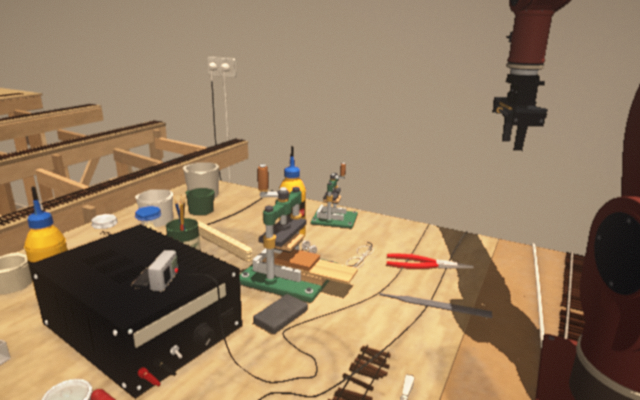

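The scene view shows two presses. The large one is at about (280,245), with its sleeve at (253,181) and the strip end at (315,292). A small look-alike stands at (383,180), with its handle at (395,150). The glue bottle is at (322,180), the slate at (238,310), the spectacles at (363,262) and the wheelset at (320,230). In the side view the large press is at (283,250) and its sleeve at (263,178). I choose the large one and check it in a close crop.

```bash
python3 - <<'E'
from h import *
import pickle
D=pickle.load(open('d0.pkl','rb'))
a=D['scene']['img'][160:310,215:345,::-1];b=D['side']['img'][150:310,230:370,::-1]
A=cv2.resize(a,(520,600),interpolation=cv2.INTER_CUBIC)[:, :]
A=cv2.resize(a,None,fx=3,fy=3,interpolation=cv2.INTER_CUBIC);B=cv2.resize(b,None,fx=2.85,fy=2.85,interpolation=cv2.INTER_CUBIC)
C=np.zeros((max(A.shape[0],B.shape[0]),A.shape[1]+B.shape[1],3),np.uint8);C[:A.shape[0],:A.shape[1]]=A;C[:B.shape[0],A.shape[1]:]=B
print(C.shape);cv2.imwrite('pics/crop.png',C)
print(tri(D['scene'],(253,181),D['side'],(263,178)))
E
```

```text
(456, 789, 3)
(array([ 0.65860448, -0.0517709 ,  0.2233337 ]), np.float64(0.002424440107576562))
```

View pics/crop.png

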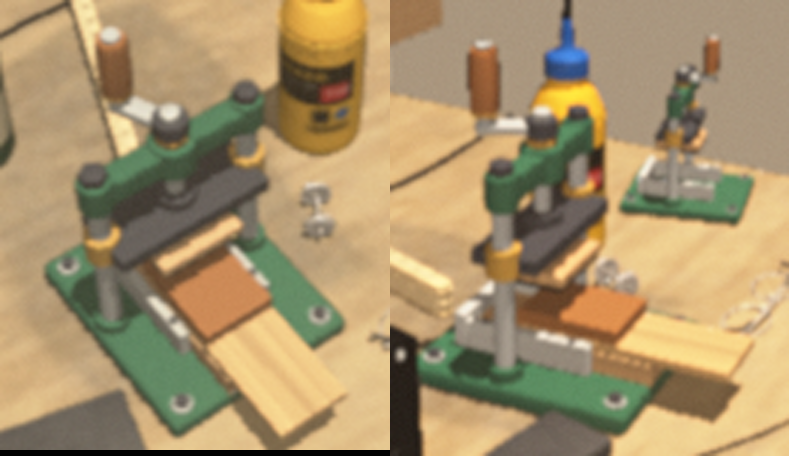

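The crop shows the large press with its sleeve at about (253,181), the hub nut at (272,195), and the strip's near end between (309,308) and (330,292), all in scene pixels. The strip sits between the grey rails, and the choice of press is confirmed.

```bash
python3 - <<'E'
from h import *
import pickle
D=pickle.load(open('d0.pkl','rb'));S=D['scene'];T=D['side']
np.set_printoptions(precision=4,suppress=True)
fl,nl,nr=[onz(S,*p,.018) for p in((230.7,249.3),(273.3,303.3),(329.3,268.3))]
print(fl,nl,nr,np.linalg.norm(fl-nl),np.linalg.norm(nl-nr))
hub,e=tri(S,(271.7,195),T,(283.7,189.3)); print('hub',hub,e, onz(S,271.7,195,.202))
# front corners triang
a=tri(S,(309,308.3),T,(230+(738-390)/2.85,150+380/2.85)); print(a)
L=onz(S,309,308.3,.042);R=onz(S,330,291.7,.042);print('strip',L,R,(L+R)/2,np.linalg.norm(L-R))
d=(fl-nl);print('yaw press',np.degrees(np.arctan2(d[1],d[0])));d=L-R;print('yaw from front edges',np.degrees(np.arctan2(-d[0],d[1])))
d=nl-nr;print(np.degrees(np.arctan2(-d[0],d[1])))
for nm,p in dict(slate=(238,310),wheel=(320,230),gl1=(345,272),gl2=(385,247),bot=(322,205)).items(): print(nm,onz(S,*p,.012))
# sleeve by mask
for n,d,(u0,u1,v0,v1) in(('s',S,(240,265,162,205)),('t',T,(252,275,160,196))):
    h=cv2.cvtColor(d['img'],cv2.COLOR_RGB2HSV)[v0:v1,u0:u1]
    m=(h[:,:,0]<14)&(h[:,:,1]>110); ys,xs=np.nonzero(m);print(n,len(xs),xs.mean()+u0,ys.mean()+v0,xs.min()+u0,xs.max()+u0,ys.min()+v0,ys.max()+v0)
E
```

```text
[0.6861 0.0082 0.018 ] [ 0.5191 -0.0038  0.018 ] [ 0.5281 -0.1467  0.018 ] 0.1674221305756936 0.1432089905576839
hub [ 0.6257 -0.0737  0.1994] 0.006061660699136707 [ 0.6273 -0.0726  0.202 ]
(array([ 0.4568, -0.051 ,  0.042 ]), np.float64(0.004542287378549738))
strip [ 0.4593 -0.0511  0.042 ] [ 0.468  -0.1066  0.042 ] [ 0.4636 -0.0788  0.042 ] 0.05626600114099653
yaw press 4.100854006967371
yaw from front edges 8.96104154376222
3.626478875258638
slate [0.5472 0.062  0.012 ]
wheel [ 0.6298 -0.1902  0.012 ]
gl1 [ 0.5054 -0.1723  0.012 ]
gl2 [ 0.5114 -0.2864  0.012 ]
bot [ 0.6911 -0.2363  0.012 ]
s 94 252.45744680851064 180.88297872340425 248 257 172 191
t 218 262.5596330275229 177.52293577981652 258 267 166 189
```

Request:
{"api": "drive_tool", "payload": {
  "steps": [
    {"dp": [0.3,-0.33,0]},
    {"dp": [0.6,-0.66,0]},
    {"dp": [0.92,-1,0]},
    {"dp": [0.92,-1,0]}
  ],
  "fingers": 1
}}

```text
invalid input
```

Request:
{"api": "drive_tool", "payload": {
  "steps": [
    {"dp": [0.3,-0.33,0]},
    {"dp": [0.6,-0.66,0]},
    {"dp": [0.92,-1,0]},
    {"dp": [0.92,-1,0]}
  ]
}}

```text
invalid input
```

Request:
{"api": "drive_tool", "payload": {
  "steps": [
    {"dp": [0.3,-0.33,0],"roll": 0.2},
    {"dp": [0.6,-0.66,0],"roll": 0.4},
    {"dp": [0.92,-1,0],"roll": 0.62},
    {"dp": [0.92,-1,0],"roll": 0.62}
  ]
}}

```text
time_s: 0.5
ee_pos: [0.3039, -0.4641, 0.2172]
tcp_rot: [[0.997, 0.08, 0.001], [0.08, -0.997, 0.002], [0.001, -0.002, -1.0]]
ft_force: [0.4, -0.5, -0.4]
grip_width: 1.002
grip_force: 0.0
```

Request:
{"api": "drive_tool", "payload": {
  "steps": [
    {"dp": [0.2,-0.46,0],"roll": 0},
    {"dp": [0.4,-0.93,0],"roll": 0}
  ],
  "fingers": 1
}}

```text
time_s: 0.7
ee_pos: [0.3321, -0.3745, 0.2168]
tcp_rot: [[0.997, 0.076, -0.001], [0.076, -0.997, 0.0], [-0.001, -0.0, -1.0]]
ft_force: [1.6, 0.3, -0.0]
grip_width: 0.898
grip_force: 0.0
```

Request:
{"api": "drive_tool", "payload": {
  "steps": [
    {"dp": [0.2,-0.46,0],"roll": 0},
    {"dp": [0.4,-0.93,0],"roll": 0}
  ]
}}

```text
time_s: 0.9
ee_pos: [0.3648, -0.2788, 0.2171]
tcp_rot: [[0.997, 0.078, -0.0], [0.078, -0.997, -0.0], [-0.0, 0.0, -1.0]]
ft_force: [0.1, -0.2, 0.3]
grip_width: 0.722
grip_force: 0.0
```

Request:
{"api": "drive_tool", "payload": {
  "steps": [
    {"dp": [0.2,-0.46,0],"roll": 0},
    {"dp": [0.4,-0.93,0],"roll": 0}
  ]
}}

```text
time_s: 1.1
ee_pos: [0.397, -0.1841, 0.2172]
tcp_rot: [[0.997, 0.078, 0.0], [0.078, -0.997, -0.0], [0.0, 0.0, -1.0]]
ft_force: [1.9, -0.2, 0.8]
grip_width: 0.54
grip_force: 0.0
```

Request:
{"api": "drive_tool", "payload": {
  "steps": [
    {"dp": [0.2,-0.46,0],"roll": 0},
    {"dp": [0.4,-0.93,0],"roll": 0},
    {"dp": [0.4,-0.93,0],"roll": 0},
    {"dp": [0.4,-0.93,0],"roll": 0}
  ]
}}

```text
time_s: 1.5
ee_pos: [0.4296, -0.0892, 0.2171]
tcp_rot: [[0.997, 0.081, -0.0], [0.081, -0.997, -0.0], [-0.0, 0.0, -1.0]]
ft_force: [0.2, -1.2, 0.1]
grip_width: 0.171
grip_force: 0.0
```

```bash
python3 - <<'E'
from h import *
d=snap('wrist','w1.png');print(ray(d,320,200),proj(d,[[.4636,-.0788,.042],[.6265,-.073,.202]]))
import pickle;pickle.dump(d,open('w1.pkl','wb'))
E
```

```text
(array([ 0.49766543, -0.08319114,  0.38524611]), array([-0.24806374, -0.01153804, -0.968675  ])) [[ 315.6181984   145.60853711]
 [ 323.44047395 -214.12362146]]
```

View pics/w1.png

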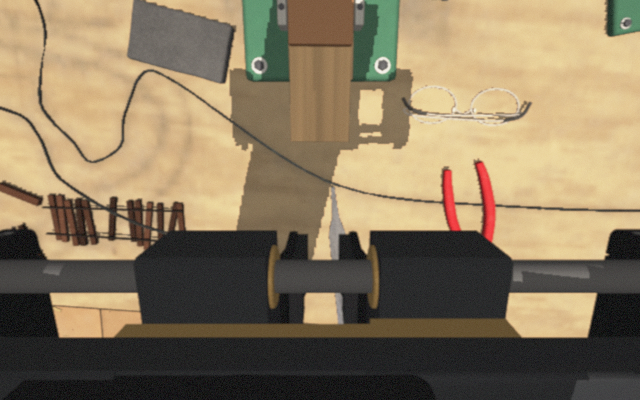

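The wrist view shows the strip's near end from (290,139) to (350,141). The base's front corners are at (247,78) and (397,80), and the rails and their bolts are visible above.

```bash
python3 - <<'E'
from h import *
import pickle
np.set_printoptions(precision=4,suppress=True)
d=pickle.load(open('w1.pkl','rb'))
L=onz(d,290,139.5,.041);R=onz(d,350,141.5,.041);print('strip',L,R,(L+R)/2,np.linalg.norm(L-R))
L2=onz(d,289,45,.053);R2=onz(d,352,46,.053);print('cork edge',L2,R2,(L2+R2)/2,np.linalg.norm(L2-R2))
a=onz(d,247,79,.018);b=onz(d,397,80,.018);print('base',a,b,np.linalg.norm(a-b),np.degrees(np.arctan2(-(a-b)[0],(a-b)[1])))
c=onz(d,241,2,.018);e=onz(d,401,2,.018);print(c,e,np.degrees(np.arctan2(*(c-a)[1::-1])),np.degrees(np.arctan2(*(e-b)[1::-1])))
E
```

```text
strip [ 0.4674 -0.0537  0.041 ] [ 0.4701 -0.1117  0.041 ] [ 0.4687 -0.0827  0.041 ] 0.058057763995535173
cork edge [ 0.5499 -0.0492  0.053 ] [ 0.5536 -0.1042  0.053 ] [ 0.5518 -0.0767  0.053 ] 0.05513220221433471
base [ 0.521  -0.0059  0.018 ] [ 0.532  -0.1539  0.018 ] 0.14840910199030807 4.243220404025067
[0.5893 0.0015 0.018 ] [ 0.6013 -0.1484  0.018 ] 6.225132615396596 4.525487084827862
```

Request:
{"api": "drive_tool", "payload": {
  "steps": [
    {"dp": [0,-0.06,0.45],"roll": 0},
    {"dp": [0,-0.06,0.9],"roll": 0}
  ],
  "fingers": 1
}}

```text
time_s: 1.75
ee_pos: [0.4297, -0.0855, 0.127]
tcp_rot: [[0.997, 0.076, 0.003], [0.076, -0.997, -0.001], [0.003, 0.001, -1.0]]
ft_force: [-0.1, 1.0, -0.7]
grip_width: 0.021
grip_force: 0.0
```

Request:
{"api": "drive_tool", "payload": {
  "steps": [
    {"dp": [0,0,0.4],"roll": 0},
    {"dp": [0,0,0.76],"roll": 0},
    {"dp": [0,0,0.76],"roll": 0}
  ]
}}

```text
time_s: 2.05
ee_pos: [0.425, -0.0851, 0.0473]
tcp_rot: [[0.997, 0.076, -0.008], [0.076, -0.997, 0.002], [-0.008, -0.003, -1.0]]
ft_force: [0.0, -0.4, 0.8]
grip_width: 0.008
grip_force: 0.0
```

Request:
{"api": "drive_tool", "payload": {
  "steps": [
    {"dp": [0.1,0,0],"roll": 0},
    {"dp": [0.2,0,0],"roll": 0},
    {"dp": [0.3,0,0],"roll": 0},
    {"dp": [0.35,0,0],"roll": 0},
    {"dp": [0.4,0,0],"roll": 0},
    {"dp": [0.45,0,0],"roll": 0},
    {"dp": [0.5,0,0],"roll": 0},
    {"dp": [0.55,0,0],"roll": 0},
    {"dp": [0.55,0,0],"roll": 0}
  ]
}}

```text
time_s: 2.95
ee_pos: [0.4845, -0.0797, 0.0513]
tcp_rot: [[0.997, 0.078, 0.0], [0.078, -0.997, 0.0], [0.0, -0.0, -1.0]]
ft_force: [-0.0, -0.9, 0.3]
grip_width: 0.008
grip_force: 0.0
```

Request:
{"api": "drive_tool", "payload": {
  "steps": [
    {"dp": [0.03,0,0],"roll": 0},
    {"dp": [0.06,0,0],"roll": 0},
    {"dp": [0.08,0,0],"roll": 0},
    {"dp": [0.1,0,0],"roll": 0},
    {"dp": [0.1,0,0],"roll": 0}
  ]
}}

```text
time_s: 3.45
ee_pos: [0.4941, -0.079, 0.0513]
tcp_rot: [[0.997, 0.078, 0.0], [0.078, -0.997, 0.0], [0.0, -0.0, -1.0]]
ft_force: [-1.1, 0.3, 0.3]
grip_width: 0.002
grip_force: 0.0
```

```bash
python3 - <<'E'
from h import *
import pickle
d={n:snap(n) for n in('scene','wrist','side')}
a=cv2.resize(d['scene']['img'][200:320,235:355,::-1],(400,400),interpolation=cv2.INTER_CUBIC);b=cv2.resize(d['wrist']['img'][0:250,200:450,::-1],(400,400));
cv2.imwrite('pics/p2.png',np.hstack([a,b]))
E
```

```text
(no output)
```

View pics/p2.png

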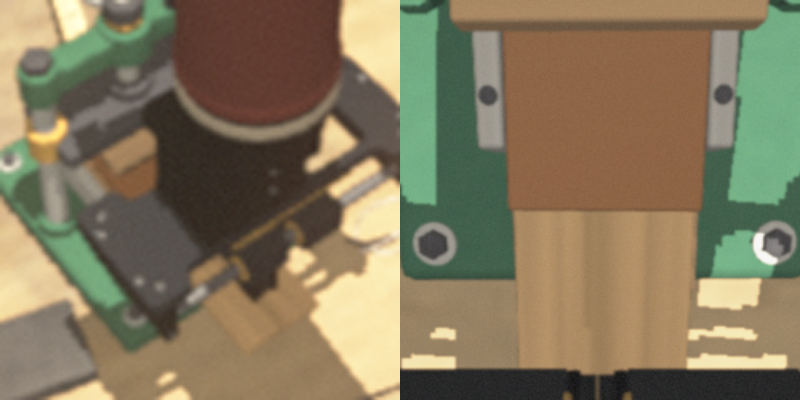

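```bash
python3 - <<'E'
from h import *
np.set_printoptions(precision=4,suppress=True)
d=snap('wrist');s=monitor.get_state()
for z in(.05,.056): print((onz(d,269,131,z)+onz(d,388,131,z))/2)
print(onz(d,229,175,.018),onz(d,431,175,.018),s['ee_pos'],s['ft_force'])
E
```

```text
[ 0.5523 -0.0765  0.05  ]
[ 0.5526 -0.0764  0.056 ]
[ 0.5211 -0.0217  0.018 ] [ 0.5301 -0.1384  0.018 ] [ 0.4937 -0.079   0.0512] [-0.8315 -0.1561  0.1113]
```

```bash
python3 - <<'E'
from h import *
np.set_printoptions(precision=3,suppress=True)
P=[[.494,-.079,.026],[.494,-.079,.051],[.467,-.0537,.041],[.4687,-.11,.041],[.509,-.054,.041],[.51,-.11,.041]]
D={}
for n in('scene','wrist','side'):
    d=snap(n);print(n,proj(d,P));D[n]=d
u=D['scene']['img'][250:320,280:360,::-1];v=D['side']['img'][225:305,290:390,::-1]
cv2.imwrite('pics/p3.png',np.hstack([cv2.resize(u,(400,350),interpolation=cv2.INTER_CUBIC),cv2.resize(v,(400,350),interpolation=cv2.INTER_CUBIC)]))
E
```

```text
scene [[311.338 292.862]
 [311.451 286.28 ]
 [308.012 304.951]
 [331.176 290.93 ]
 [296.93  289.297]
 [319.872 276.251]]
wrist [[323.924 230.899]
 [324.044 247.175]
 [274.889 282.332]
 [375.8   286.681]
 [278.912 210.023]
 [384.753 216.088]]
side [[339.661 278.371]
 [340.051 267.633]
 [346.858 281.149]
 [357.375 268.326]
 [327.799 275.644]
 [339.285 263.478]]
```

View pics/p3.png

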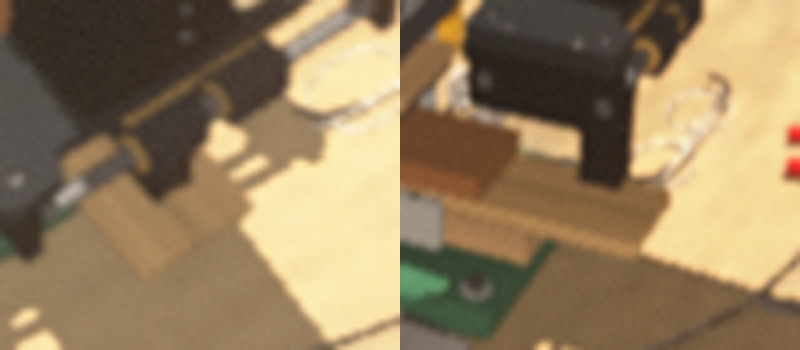

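The crop shows the fingertips vanishing at the top surface of the strip, with the strip still standing out in front. It was not pushed. I'll back off and check the real tip height.

Request:
{"api": "drive_tool", "payload": {
  "steps": [
    {"dp": [-0.3,0,0],"roll": 0},
    {"dp": [-0.65,0,0],"roll": 0},
    {"dp": [-0.65,0,0],"roll": 0}
  ]
}}

```text
time_s: 4.1
ee_pos: [0.4247, -0.0847, 0.0504]
tcp_rot: [[0.997, 0.077, -0.004], [0.077, -0.997, -0.001], [-0.004, 0.0, -1.0]]
ft_force: [0.1, -0.2, 0.4]
grip_width: 0.006
grip_force: 0.0
```

```bash
python3 - <<'E'
from h import *
np.set_printoptions(precision=3,suppress=True)
s=monitor.get_state();print(s['ee_pos'],s['grip_width'])
x,y,z=s['ee_pos']
P=[[x,y,z-.025],[x,y,z],[.467,-.0537,.041],[.4687,-.11,.041]]
D={}
for n in('scene','side'):
    d=snap(n);print(n,proj(d,P));D[n]=d
u=D['scene']['img'][250:330,280:360,::-1];v=D['side']['img'][225:305,310:390,::-1]
cv2.imwrite('pics/p4.png',np.hstack([cv2.resize(u,(400,400),interpolation=cv2.INTER_CUBIC),cv2.resize(v,(400,400),interpolation=cv2.INTER_CUBIC)]))
E
```

```text
[ 0.425 -0.085  0.05 ] 0.006160791194316564
scene [[332.843 317.504]
 [333.384 311.16 ]
 [308.012 304.951]
 [331.176 290.93 ]]
side [[372.389 286.242]
 [373.108 275.282]
 [346.858 281.149]
 [357.375 268.326]]
```

View pics/p4.png

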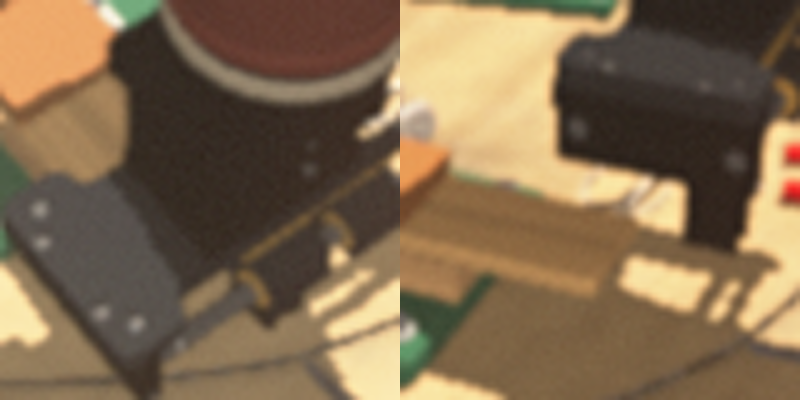

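Request:
{"api": "drive_tool", "payload": {
  "steps": [
    {"dp": [0,0,0.05],"roll": 0},
    {"dp": [0,0,0.1],"roll": 0},
    {"dp": [0,0,0.15],"roll": 0},
    {"dp": [0,0,0.2],"roll": 0},
    {"dp": [0,0,0.2],"roll": 0}
  ]
}}

```text
time_s: 4.7
ee_pos: [0.4285, -0.0838, 0.0303]
tcp_rot: [[0.997, 0.078, -0.002], [0.078, -0.997, 0.001], [-0.002, -0.001, -1.0]]
ft_force: [-0.3, -0.5, 0.2]
grip_width: 0.008
grip_force: 0.0
```

Request:
{"api": "drive_tool", "payload": {
  "steps": [
    {"dp": [0.1,0,0],"roll": 0},
    {"dp": [0.2,0,0],"roll": 0},
    {"dp": [0.27,0,0],"roll": 0},
    {"dp": [0.33,0,0],"roll": 0},
    {"dp": [0.39,0,0],"roll": 0},
    {"dp": [0.45,0,0],"roll": 0},
    {"dp": [0.5,0,0],"roll": 0},
    {"dp": [0.5,0,0],"roll": 0}
  ]
}}

```text
time_s: 5.5
ee_pos: [0.4798, -0.08, 0.0313]
tcp_rot: [[0.997, 0.078, 0.001], [0.078, -0.997, 0.0], [0.001, -0.0, -1.0]]
ft_force: [0.2, 0.3, 0.8]
grip_width: 0.004
grip_force: 0.0
```

```bash
python3 - <<'E'
from h import *
np.set_printoptions(precision=3,suppress=True)
d=snap('wrist');s=monitor.get_state();print(s['ee_pos'],s['ft_force'])
# cork/ply boundary along centre column
print(proj(d,[[.552,-.0765,.053],[.579,-.075,.053]]))
hsv=cv2.cvtColor(d['img'],cv2.COLOR_RGB2HSV)
for v in range(60,240,8): print(v,hsv[v,326],hsv[v,300],end=' | ')
E
```

```text
[ 0.479 -0.08   0.031] [-0.48  -1.177 -0.948]
[[329.689  99.447]
 [331.604  25.642]]
60 [ 16 109 154] [ 17 109 177] | 68 [ 17 107 155] [ 16 111 175] | 76 [ 16 106 152] [ 17 109 176] | 84 [ 16 109 154] [ 16 107 178] | 92 [ 16 110 157] [ 17 108 175] | 100 [ 16 108 156] [ 16 104 179] | 108 [ 17 112 152] [ 16 107 177] | 116 [ 16 106 159] [ 16 108 174] | 124 [ 16 106 154] [ 16 113 172] | 132 [ 16 112 155] [ 16 109 176] | 140 [ 16 108 156] [ 16 109 171] | 148 [ 16 109 154] [ 16 107 174] | 156 [ 15 109 152] [ 16 109 171] | 164 [ 17 108 154] [ 17 109 168] | 172 [ 16 114 152] [ 16 108 172] | 180 [ 16 108 156] [ 16 110 170] | 188 [ 17 111 151] [ 16 103 173] | 196 [ 17 108 156] [ 16 107 171] | 204 [ 16 109 152] [ 16 106 171] | 212 [ 17 105 153] [ 16 108 168] | 220 [ 16 107 153] [ 17 109 168] | 228 [ 16 109 152] [ 16 109 168] | 236 [150   8  34] [150   7  36] |
```

Request:
{"api": "drive_tool", "payload": {
  "steps": [
    {"dp": [0.05,0,0],"roll": 0},
    {"dp": [0.09,0,0],"roll": 0},
    {"dp": [0.13,0,0],"roll": 0},
    {"dp": [0.17,0,0],"roll": 0},
    {"dp": [0.17,0,0],"roll": 0}
  ]
}}

```text
time_s: 6.05
ee_pos: [0.4942, -0.0791, 0.0308]
tcp_rot: [[0.997, 0.078, -0.004], [0.078, -0.997, -0.0], [-0.004, -0.0, -1.0]]
ft_force: [-8.1, -0.8, 6.2]
grip_width: 0.006
grip_force: 4.3
```

Request:
{"api": "drive_tool", "payload": {
  "steps": [
    {"dp": [0.02,0,0],"roll": 0},
    {"dp": [0.04,0,0],"roll": 0},
    {"dp": [0.04,0,0],"roll": 0}
  ]
}}

```text
time_s: 6.35
ee_pos: [0.4945, -0.0791, 0.0304]
tcp_rot: [[0.997, 0.077, -0.011], [0.077, -0.997, -0.001], [-0.011, -0.0, -1.0]]
ft_force: [-24.4, -1.3, 19.6]
grip_width: 0.009
grip_force: 12.0
```

Request:
{"api": "drive_tool", "payload": {
  "steps": [
    {"dp": [-0.04,0,0],"roll": 0},
    {"dp": [-0.3,0,0],"roll": 0},
    {"dp": [-0.6,0,0],"roll": 0},
    {"dp": [-0.6,0,-0.4],"roll": 0},
    {"dp": [-0.6,0,-0.9],"roll": 0}
  ]
}}

```text
time_s: 6.85
ee_pos: [0.4377, -0.083, 0.1207]
tcp_rot: [[0.997, 0.078, -0.004], [0.078, -0.997, 0.001], [-0.004, -0.002, -1.0]]
ft_force: [0.9, -1.0, 0.3]
grip_width: 0.001
grip_force: 0.0
```

Request:
{"api": "drive_tool", "payload": {
  "steps": [
    {"dp": [0,0,-0.45],"roll": 0},
    {"dp": [0,0,-0.9],"roll": 0},
    {"dp": [0,0,-1],"roll": 0}
  ],
  "fingers": -0.2
}}

```text
time_s: 7.15
ee_pos: [0.4427, -0.0834, 0.2268]
tcp_rot: [[0.997, 0.078, 0.008], [0.078, -0.997, -0.002], [0.008, 0.003, -1.0]]
ft_force: [0.1, 1.2, -1.4]
grip_width: 0.197
grip_force: 0.0
```

```bash
python3 - <<'E'
from h import *
import pickle
D={n:snap(n) for n in('wrist','scene','side')};pickle.dump(D,open('d1.pkl','wb'))
print(monitor.get_state()['ee_pos'])
w=D['wrist']['img'][0:200,200:500,::-1];s=D['scene']['img'][150:310,215:345,::-1];t=D['side']['img'][150:310,240:370,::-1]
f=lambda a,w,h:cv2.resize(a,(w,h),interpolation=cv2.INTER_CUBIC)
bot=np.hstack([f(s,309,380),f(t,309,380)]);top=np.zeros((218,618,3),np.uint8);top[:,:327]=f(w,327,218)
cv2.imwrite('pics/p5.png',np.vstack([top,bot]))
E
```

```text
[ 0.44039139 -0.08330067  0.22127093]
```

View pics/p5.png

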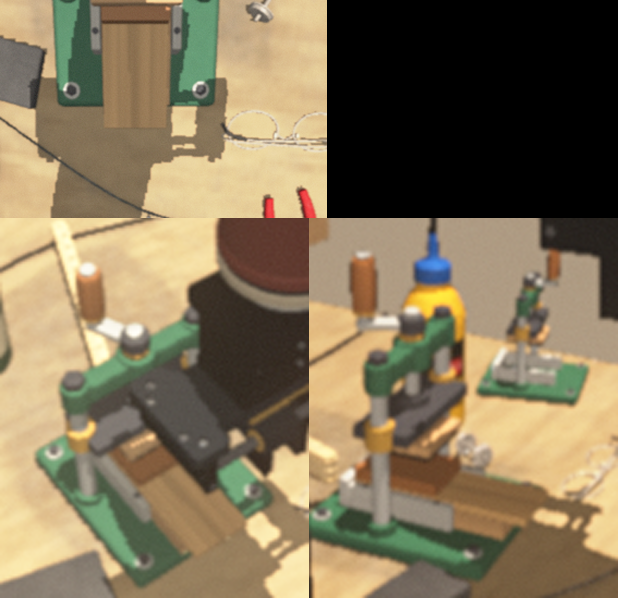

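The strip now sits straight. In the wrist view its front end is at about row 116 and the base edge at about row 95. The crank hasn't moved.

```bash
python3 - <<'E'
from h import *
import pickle
np.set_printoptions(precision=4,suppress=True)
D=pickle.load(open('d1.pkl','rb'));w=D['wrist'];S,T=D['scene'],D['side']
f=onz(w,200+136/1.09,127/1.09,.041);b=onz(w,200+136/1.09,104/1.09,.018);print(f,b,f[0]-b[0], 'cork',onz(w,200+136/1.09,22/1.09,.053))
# sleeve centre & top
def cen(d,u0,u1,v0,v1):
    h=cv2.cvtColor(d['img'],cv2.COLOR_RGB2HSV)[v0:v1,u0:u1]
    m=(h[:,:,0]<14)&(h[:,:,1]>110); ys,xs=np.nonzero(m);return xs.mean()+u0,ys.mean()+v0
a,b=cen(S,240,265,162,205),cen(T,252,275,160,196);sl,e=tri(S,a,T,b);print('sleeve',sl,e)
# hub nut top centres
g=lambda x,y:(215+x/309*130,150+(y-218)/380*160);k=lambda x,y:(240+(x-309)/309*130,150+(y-218)/380*160)
for nm,p,q in(('hub',(135,333),(412,318)),('pillL',(73,382),(378,360)),('pillR',(193,310),(443,313))):print(nm,tri(S,g(*p),T,k(*q)))
E
```

```text
[ 0.5062 -0.0802  0.041 ] [ 0.527  -0.0787  0.018 ] -0.02082704709316996 cork [ 0.5893 -0.0735  0.053 ]
sleeve [ 0.6569 -0.0492  0.2248] 0.0002630086564372398
hub (array([ 0.6243, -0.0719,  0.1934]), np.float64(0.0035761859624330616))
pillL (array([ 0.6182, -0.0104,  0.1778]), np.float64(0.002503720366251037))
pillR (array([ 0.6305, -0.1319,  0.1789]), np.float64(0.0072872595303273766))
```

Request:
{"api": "drive_tool", "payload": {
  "steps": [
    {"dp": [0,0,-0.3],"roll": 0},
    {"dp": [0,0,-0.55],"roll": 0},
    {"dp": [0.4,0,-0.55],"roll": 0},
    {"dp": [0.8,-0.05,-0.55],"roll": 0},
    {"dp": [1,-0.08,-0.55],"roll": 0},
    {"dp": [1,-0.08,-0.55],"roll": 0}
  ],
  "fingers": -0.5,
  "squeeze": 40
}}

```text
time_s: 7.9
ee_pos: [0.5401, -0.0662, 0.2729]
tcp_rot: [[0.997, 0.08, -0.004], [0.08, -0.997, 0.003], [-0.004, -0.003, -1.0]]
ft_force: [-0.2, 0.1, -0.8]
grip_width: 0.738
grip_force: 0.0
```

Request:
{"api": "drive_tool", "payload": {
  "steps": [
    {"dp": [0.4,-0.03,0],"roll": 0},
    {"dp": [0.8,-0.06,0],"roll": 0},
    {"dp": [1,-0.08,0],"roll": 0},
    {"dp": [1,-0.08,0],"roll": 0}
  ]
}}

```text
time_s: 8.3
ee_pos: [0.6387, -0.0509, 0.273]
tcp_rot: [[0.997, 0.079, -0.004], [0.079, -0.997, 0.002], [-0.004, -0.002, -1.0]]
ft_force: [-1.3, -0.3, -0.8]
grip_width: 0.747
grip_force: 0.0
```

Request:
{"api": "drive_tool", "payload": {
  "steps": [
    {"dp": [0.18,0.01,0],"roll": 0},
    {"dp": [0.18,0.01,0],"roll": 0},
    {"dp": [0.18,0.01,0],"roll": 0}
  ]
}}

```text
time_s: 8.6
ee_pos: [0.655, -0.0514, 0.2753]
tcp_rot: [[0.997, 0.078, -0.002], [0.078, -0.997, 0.0], [-0.002, -0.0, -1.0]]
ft_force: [-0.2, 0.7, -0.4]
grip_width: 0.749
grip_force: 0.0
```

```bash
python3 - <<'E'
from h import *
D={n:snap(n) for n in('wrist','scene','side')}
p=monitor.get_state()['ee_pos'];print(p)
for n in D:print(n,proj(D[n],[p,p-[0,0,.025],[.6575,-.050,.247]]))
f=lambda a:cv2.resize(a[:,:,::-1],None,fx=2.5,fy=2.5,interpolation=cv2.INTER_CUBIC)
cv2.imwrite('pics/p6.png',np.hstack([cv2.resize(D['wrist']['img'][120:370,220:420,::-1],(240,300)),f(D['scene']['img'][100:220,210:310]),f(D['side']['img'][100:220,210:320])]))
E
```

```text
[ 0.65530156 -0.05148913  0.2763457 ]
wrist [[324.19622146 248.13741203]
 [324.06604646 231.57179538]
 [321.80960717 225.36107824]]
scene [[251.85721267 162.36008964]
 [252.95084991 172.12115437]
 [251.86730604 173.37096099]]
side [[263.07746234 152.27748744]
 [263.42200483 164.51725113]
 [262.13138761 166.64626847]]
```

View pics/p6.png

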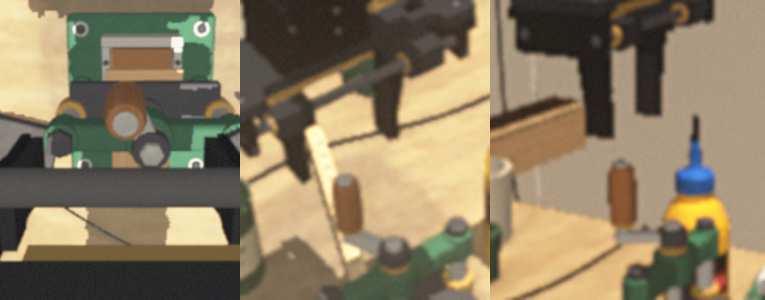

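The wrist crop shows the sleeve centred between the open fingers at about (324,220). The side view puts the tips at TCP height. I'll lower onto the sleeve.

Request:
{"api": "drive_tool", "payload": {
  "steps": [
    {"dp": [0.03,0,0.15],"roll": 0},
    {"dp": [0.03,0,0.3],"roll": 0},
    {"dp": [0.03,0,0.42],"roll": 0},
    {"dp": [0.03,0,0.52],"roll": 0},
    {"dp": [0.03,0,0.62],"roll": 0},
    {"dp": [0.03,0,0.62],"roll": 0}
  ]
}}

```text
time_s: 9.35
ee_pos: [0.6584, -0.0511, 0.2123]
tcp_rot: [[0.997, 0.078, -0.003], [0.078, -0.997, 0.0], [-0.003, -0.0, -1.0]]
ft_force: [-0.2, -0.4, -0.6]
grip_width: 0.75
grip_force: 0.0
```

Request:
{"api": "drive_tool", "payload": {
  "steps": [
    {"dp": [0,0,0],"roll": 0},
    {"dp": [0,0,0],"roll": 0},
    {"dp": [0,0,0],"roll": 0},
    {"dp": [0,0,0],"roll": 0},
    {"dp": [0,0,0],"roll": 0},
    {"dp": [0,0,0],"roll": 0},
    {"dp": [0,0,0],"roll": 0},
    {"dp": [0,0,0],"roll": 0}
  ],
  "fingers": 1,
  "squeeze": 30
}}

```text
time_s: 10.15
ee_pos: [0.6592, -0.0517, 0.2144]
tcp_rot: [[0.997, 0.077, 0.0], [0.077, -0.997, -0.001], [0.0, 0.001, -1.0]]
ft_force: [0.1, -3.6, 1.3]
grip_width: 0.247
grip_force: 30.0
```

```bash
python3 - <<'E'
import numpy as np
for a in range(-27,360,30):
    r=[[round(float(x),3) for x in .4*(np.array([np.cos(b),np.sin(b)])-[np.cos(np.radians(a)),np.sin(np.radians(a))])] for b in np.radians(a+np.arange(7.5,31,7.5))]
    print(a,r)
E
```

```text
-27 [[0.021, 0.048], [0.035, 0.098], [0.042, 0.15], [0.043, 0.203]]
3 [[-0.006, 0.052], [-0.019, 0.103], [-0.038, 0.151], [-0.064, 0.197]]
33 [[-0.031, 0.042], [-0.068, 0.079], [-0.109, 0.112], [-0.154, 0.139]]
63 [[-0.048, 0.021], [-0.098, 0.035], [-0.15, 0.042], [-0.203, 0.043]]
93 [[-0.052, -0.006], [-0.103, -0.019], [-0.151, -0.038], [-0.197, -0.064]]
123 [[-0.042, -0.031], [-0.079, -0.068], [-0.112, -0.109], [-0.139, -0.154]]
153 [[-0.021, -0.048], [-0.035, -0.098], [-0.042, -0.15], [-0.043, -0.203]]
183 [[0.006, -0.052], [0.019, -0.103], [0.038, -0.151], [0.064, -0.197]]
213 [[0.031, -0.042], [0.068, -0.079], [0.109, -0.112], [0.154, -0.139]]
243 [[0.048, -0.021], [0.098, -0.035], [0.15, -0.042], [0.203, -0.043]]
273 [[0.052, 0.006], [0.103, 0.019], [0.151, 0.038], [0.197, 0.064]]
303 [[0.042, 0.031], [0.079, 0.068], [0.112, 0.109], [0.139, 0.154]]
333 [[0.021, 0.048], [0.035, 0.098], [0.042, 0.15], [0.043, 0.203]]
```

Request:
{"api": "drive_tool", "payload": {
  "steps": [
    {"dp": [0.021,0.048,0],"roll": 0},
    {"dp": [0.035,0.098,0],"roll": 0},
    {"dp": [0.042,0.15,0],"roll": 0},
    {"dp": [0.043,0.203,0],"roll": 0},
    {"dp": [0.043,0.203,0],"roll": 0},
    {"dp": [0.043,0.203,0],"roll": 0}
  ]
}}

```text
time_s: 10.75
ee_pos: [0.6644, -0.0704, 0.2143]
tcp_rot: [[0.997, 0.078, -0.001], [0.078, -0.997, 0.001], [-0.001, -0.001, -1.0]]
ft_force: [-5.2, -0.2, 2.7]
grip_width: 0.245
grip_force: 30.0
```

Request:
{"api": "drive_tool", "payload": {
  "steps": [
    {"dp": [-0.006,0.052,0],"roll": 0},
    {"dp": [-0.019,0.103,0],"roll": 0},
    {"dp": [-0.038,0.151,0],"roll": 0},
    {"dp": [-0.064,0.197,0],"roll": 0},
    {"dp": [-0.064,0.197,0],"roll": 0},
    {"dp": [-0.064,0.197,0],"roll": 0}
  ]
}}

```text
time_s: 11.35
ee_pos: [0.6597, -0.0899, 0.2143]
tcp_rot: [[0.997, 0.079, -0.001], [0.079, -0.997, 0.001], [-0.001, -0.001, -1.0]]
ft_force: [-3.2, 3.4, 2.1]
grip_width: 0.248
grip_force: 30.0
```

Request:
{"api": "drive_tool", "payload": {
  "steps": [
    {"dp": [-0.031,0.042,0],"roll": 0},
    {"dp": [-0.068,0.079,0],"roll": 0},
    {"dp": [-0.109,0.112,0],"roll": 0},
    {"dp": [-0.154,0.139,0],"roll": 0},
    {"dp": [-0.154,0.139,0],"roll": 0},
    {"dp": [-0.154,0.139,0],"roll": 0}
  ]
}}

```text
time_s: 11.95
ee_pos: [0.6457, -0.105, 0.2143]
tcp_rot: [[0.997, 0.079, -0.001], [0.079, -0.997, 0.001], [-0.001, -0.001, -1.0]]
ft_force: [-4.1, 4.0, 2.7]
grip_width: 0.253
grip_force: 30.0
```

```bash
cat > c.py <<'E'
import numpy as np
from scipy.optimize import least_squares
def go(P):
    P=np.array(P);q=P[:,:2]
    f=least_squares(lambda c:np.r_[np.hypot(*(q-c[:2]).T)-c[2],(c[2]-.04)*1],[.625,-.072,.04]).x
    print('c',f.round(4))
    for p in P:
        d=p[:2]-f[:2];r=d/np.hypot(*d);t=np.array([r[1],-r[0]])
        phi=-np.degrees(np.arctan2(d[1],d[0]))+4.5
        print('phi %.1f drag %.1f radial %.1f'%(phi,-p[2:]@t,p[2:]@r))
E
python3 -c "
from c import go
go([(.6592,-.0517,.1,-3.6),(.6644,-.0704,-5.2,-.2),(.6597,-.0899,-3.2,3.4),(.6457,-.105,-4.1,4.0)])"
```

```text
c [ 0.6244 -0.0712  0.04  ]
phi -24.8 drag -3.2 radial -1.7
phi 3.3 drag -0.1 radial -5.2
phi 32.4 drag 1.5 radial -4.4
phi 62.2 drag -1.3 radial -5.6
```

Request:
{"api": "drive_tool", "payload": {
  "steps": [
    {"dp": [-0.048,0.021,0],"roll": 0},
    {"dp": [-0.098,0.035,0],"roll": 0},
    {"dp": [-0.15,0.042,0],"roll": 0},
    {"dp": [-0.203,0.043,0],"roll": 0}
  ]
}}

```text
time_s: 12.35
ee_pos: [0.6273, -0.1111, 0.2144]
tcp_rot: [[0.997, 0.079, 0.003], [0.079, -0.997, 0.001], [0.003, -0.001, -1.0]]
ft_force: [5.7, 3.2, -2.1]
grip_width: 0.247
grip_force: 30.0
```

Request:
{"api": "drive_tool", "payload": {
  "steps": [
    {"dp": [0,0,0],"roll": 0},
    {"dp": [0,0,0],"roll": 0}
  ]
}}

```text
time_s: 12.55
ee_pos: [0.626, -0.1112, 0.2143]
tcp_rot: [[0.997, 0.079, -0.0], [0.079, -0.997, 0.001], [-0.0, -0.001, -1.0]]
ft_force: [-2.2, 5.4, 1.2]
grip_width: 0.248
grip_force: 30.0
```

Request:
{"api": "drive_tool", "payload": {
  "steps": [
    {"dp": [-0.052,-0.006,0],"roll": 0},
    {"dp": [-0.103,-0.019,0],"roll": 0},
    {"dp": [-0.151,-0.038,0],"roll": 0},
    {"dp": [-0.197,-0.064,0],"roll": 0}
  ]
}}

```text
time_s: 12.95
ee_pos: [0.6073, -0.1076, 0.2144]
tcp_rot: [[0.997, 0.078, 0.003], [0.078, -0.997, -0.0], [0.003, 0.001, -1.0]]
ft_force: [7.3, 1.4, -3.8]
grip_width: 0.248
grip_force: 30.0
```

Request:
{"api": "drive_tool", "payload": {
  "steps": [
    {"dp": [0,0,0],"roll": 0},
    {"dp": [0,0,0],"roll": 0}
  ]
}}

```text
time_s: 13.15
ee_pos: [0.6061, -0.1069, 0.2143]
tcp_rot: [[0.997, 0.078, 0.0], [0.078, -0.997, 0.0], [0.0, -0.0, -1.0]]
ft_force: [1.0, 5.0, -0.2]
grip_width: 0.252
grip_force: 30.0
```

```bash
echo
```

Request:
{"api": "drive_tool", "payload": {
  "steps": [
    {"dp": [-0.042,-0.031,0],"roll": 0},
    {"dp": [-0.079,-0.068,0],"roll": 0},
    {"dp": [-0.112,-0.109,0],"roll": 0},
    {"dp": [-0.139,-0.154,0],"roll": 0}
  ]
}}

```text
time_s: 13.55
ee_pos: [0.5919, -0.0949, 0.2143]
tcp_rot: [[0.997, 0.076, 0.002], [0.076, -0.997, -0.002], [0.002, 0.002, -1.0]]
ft_force: [6.9, -3.8, -3.8]
grip_width: 0.248
grip_force: 30.0
```

Request:
{"api": "drive_tool", "payload": {
  "steps": [
    {"dp": [0,0,0],"roll": 0},
    {"dp": [0,0,0],"roll": 0}
  ]
}}

```text
time_s: 13.75
ee_pos: [0.591, -0.0935, 0.2143]
tcp_rot: [[0.997, 0.078, 0.0], [0.078, -0.997, -0.001], [0.0, 0.001, -1.0]]
ft_force: [2.3, -0.3, 0.4]
grip_width: 0.247
grip_force: 30.0
```

```bash
python3 - <<'E'
from h import *
D={n:snap(n) for n in('scene','side')}
f=lambda a:cv2.resize(a[:,:,::-1],None,fx=3,fy=3,interpolation=cv2.INTER_CUBIC)
cv2.imwrite('pics/p7.png',np.hstack([f(D['scene']['img'][190:300,230:340]),f(D['side']['img'][200:310,250:360])]))
E
```

```text
(no output)
```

View pics/p7.png

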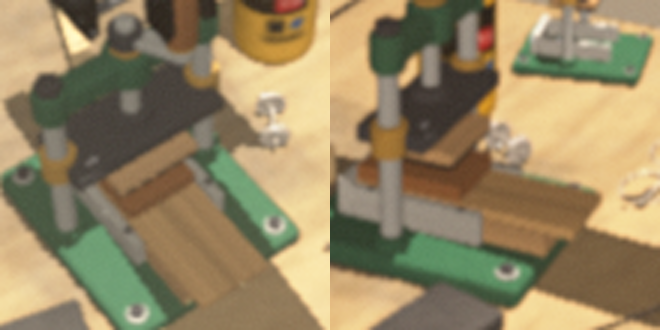

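The crop shows the pad just above the cork with a small gap still left, and the surroundings undisturbed. I'll continue in 15° steps.

Request:
{"api": "drive_tool", "payload": {
  "steps": [
    {"dp": [-0.021,-0.048,0],"roll": 0},
    {"dp": [-0.035,-0.098,0],"roll": 0}
  ]
}}

```text
time_s: 14.05
ee_pos: [0.587, -0.0859, 0.2143]
tcp_rot: [[0.997, 0.076, 0.001], [0.076, -0.997, -0.002], [0.001, 0.003, -1.0]]
ft_force: [3.1, -4.6, -1.5]
grip_width: 0.247
grip_force: 30.0
```

Request:
{"api": "drive_tool", "payload": {
  "steps": [
    {"dp": [0,0,0],"roll": 0},
    {"dp": [0,0,0],"roll": 0}
  ]
}}

```text
time_s: 14.25
ee_pos: [0.5863, -0.0839, 0.2143]
tcp_rot: [[0.997, 0.078, -0.001], [0.078, -0.997, -0.0], [-0.001, 0.0, -1.0]]
ft_force: [-0.6, -1.3, 1.0]
grip_width: 0.246
grip_force: 30.0
```

Request:
{"api": "drive_tool", "payload": {
  "steps": [
    {"dp": [-0.007,-0.052,0],"roll": 0},
    {"dp": [-0.008,-0.105,0],"roll": 0}
  ]
}}

```text
time_s: 14.45
ee_pos: [0.5845, -0.0758, 0.2143]
tcp_rot: [[0.997, 0.075, -0.001], [0.075, -0.997, -0.003], [-0.001, 0.003, -1.0]]
ft_force: [-1.9, -6.7, 1.2]
grip_width: 0.251
grip_force: 30.0
```

Request:
{"api": "drive_tool", "payload": {
  "steps": [
    {"dp": [0,0,0],"roll": 0},
    {"dp": [0,0,0],"roll": 0}
  ]
}}

```text
time_s: 14.65
ee_pos: [0.5844, -0.0732, 0.2142]
tcp_rot: [[0.997, 0.078, -0.001], [0.078, -0.997, -0.0], [-0.001, 0.0, -1.0]]
ft_force: [-3.0, -1.2, 3.1]
grip_width: 0.246
grip_force: 30.0
```

```bash
cat > t.py <<'E'
import sys,numpy as np
c=np.array([.6244,-.0712])
a=np.array(list(map(float,sys.argv[1:]))).reshape(-1,4)
for p in a:
    d=p[:2]-c;r=d/np.hypot(*d);t=np.array([r[1],-r[0]])
    print('phi %.1f R %.1f drag %.1f rad %.1f'%((-np.degrees(np.arctan2(d[1],d[0]))+4.5)%360,1e3*np.hypot(*d),-p[2:]@t,p[2:]@r))
E
python3 t.py .6273 -.1111 5.7 3.2 .6073 -.1076 7.3 1.4 .5919 -.0949 6.9 -3.8 .626 -.1112 -2.2 5.4 .6061 -.1069 1 5 .591 -.0935 2.3 -.3
```

```text
phi 90.3 R 40.0 drag 5.9 rad -2.8
phi 119.7 R 40.2 drag 6.0 rad -4.4
phi 148.4 R 40.2 drag 7.1 rad -3.3
phi 92.2 R 40.0 drag -2.0 rad -5.5
phi 121.6 R 40.1 drag -1.4 rad -4.9
phi 150.8 R 40.2 drag 1.5 rad -1.7
```

Request:
{"api": "drive_tool", "payload": {
  "steps": [
    {"dp": [0.006,-0.052,0],"roll": 0},
    {"dp": [0.019,-0.103,0],"roll": 0}
  ]
}}

```text
time_s: 14.85
ee_pos: [0.5849, -0.065, 0.2142]
tcp_rot: [[0.997, 0.075, -0.002], [0.075, -0.997, -0.002], [-0.003, 0.002, -1.0]]
ft_force: [-7.5, -5.1, 5.5]
grip_width: 0.251
grip_force: 30.0
```

Request:
{"api": "drive_tool", "payload": {
  "steps": [
    {"dp": [0,0,0],"roll": 0},
    {"dp": [0,0,0],"roll": 0}
  ]
}}

```text
time_s: 15.05
ee_pos: [0.5854, -0.0621, 0.2142]
tcp_rot: [[0.997, 0.078, -0.002], [0.078, -0.997, 0.0], [-0.002, -0.001, -1.0]]
ft_force: [-4.9, 0.4, 2.7]
grip_width: 0.25
grip_force: 30.0
```

Request:
{"api": "drive_tool", "payload": {
  "steps": [
    {"dp": [0.019,-0.049,0],"roll": 0},
    {"dp": [0.045,-0.094,0],"roll": 0}
  ]
}}

```text
time_s: 15.25
ee_pos: [0.5882, -0.0542, 0.2142]
tcp_rot: [[0.997, 0.076, -0.004], [0.076, -0.997, -0.001], [-0.004, 0.001, -1.0]]
ft_force: [-9.7, -3.0, 5.1]
grip_width: 0.247
grip_force: 30.0
```

Request:
{"api": "drive_tool", "payload": {
  "steps": [
    {"dp": [0,0,0],"roll": 0},
    {"dp": [0,0,0],"roll": 0}
  ]
}}

```text
time_s: 15.45
ee_pos: [0.5893, -0.0518, 0.2142]
tcp_rot: [[0.997, 0.079, -0.001], [0.079, -0.997, 0.001], [-0.001, -0.001, -1.0]]
ft_force: [-5.6, 1.8, 3.3]
grip_width: 0.25
grip_force: 30.0
```

Request:
{"api": "drive_tool", "payload": {
  "steps": [
    {"dp": [0.031,-0.042,0],"roll": 0},
    {"dp": [0.068,-0.079,0],"roll": 0}
  ]
}}

```text
time_s: 15.65
ee_pos: [0.5944, -0.0447, 0.2142]
tcp_rot: [[0.997, 0.078, -0.003], [0.078, -0.997, -0.0], [-0.003, 0.0, -1.0]]
ft_force: [-8.1, 0.5, 6.3]
grip_width: 0.253
grip_force: 30.0
```

Request:
{"api": "drive_tool", "payload": {
  "steps": [
    {"dp": [0,0,0],"roll": 0},
    {"dp": [0,0,0],"roll": 0}
  ]
}}

```text
time_s: 15.85
ee_pos: [0.5959, -0.043, 0.2142]
tcp_rot: [[0.997, 0.079, -0.0], [0.079, -0.997, 0.002], [-0.0, -0.002, -1.0]]
ft_force: [-2.8, 3.8, 2.5]
grip_width: 0.244
grip_force: 30.0
```

Request:
{"api": "drive_tool", "payload": {
  "steps": [
    {"dp": [0.041,-0.032,0],"roll": 0},
    {"dp": [0.086,-0.059,0],"roll": 0}
  ]
}}

```text
time_s: 16.05
ee_pos: [0.6028, -0.0375, 0.2142]
tcp_rot: [[0.997, 0.078, -0.003], [0.078, -0.997, 0.0], [-0.003, -0.001, -1.0]]
ft_force: [-8.6, 2.9, 3.8]
grip_width: 0.248
grip_force: 30.0
```

Request:
{"api": "drive_tool", "payload": {
  "steps": [
    {"dp": [0,0,0],"roll": 0},
    {"dp": [0,0,0],"roll": 0}
  ]
}}

```text
time_s: 16.25
ee_pos: [0.6043, -0.0366, 0.2143]
tcp_rot: [[0.997, 0.079, 0.001], [0.079, -0.997, 0.002], [0.001, -0.002, -1.0]]
ft_force: [-1.4, 5.0, 0.6]
grip_width: 0.25
grip_force: 30.0
```

Request:
{"api": "drive_tool", "payload": {
  "steps": [
    {"dp": [0.048,-0.021,0],"roll": 0},
    {"dp": [0.098,-0.035,0],"roll": 0}
  ]
}}

```text
time_s: 16.45
ee_pos: [0.6125, -0.033, 0.2142]
tcp_rot: [[0.997, 0.079, -0.002], [0.079, -0.997, 0.001], [-0.002, -0.001, -1.0]]
ft_force: [-6.4, 3.5, 4.4]
grip_width: 0.249
grip_force: 30.0
```

Request:
{"api": "drive_tool", "payload": {
  "steps": [
    {"dp": [0,0,0],"roll": 0},
    {"dp": [0,0,0],"roll": 0}
  ]
}}

```text
time_s: 16.65
ee_pos: [0.614, -0.0326, 0.2143]
tcp_rot: [[0.997, 0.079, 0.001], [0.079, -0.997, 0.002], [0.001, -0.001, -1.0]]
ft_force: [0.2, 5.6, 0.0]
grip_width: 0.25
grip_force: 30.0
```

Request:
{"api": "drive_tool", "payload": {
  "steps": [
    {"dp": [0.052,-0.008,0],"roll": 0},
    {"dp": [0.104,-0.008,0],"roll": 0}
  ]
}}

```text
time_s: 16.85
ee_pos: [0.6229, -0.0312, 0.2142]
tcp_rot: [[0.997, 0.079, -0.002], [0.079, -0.997, 0.001], [-0.002, -0.001, -1.0]]
ft_force: [-6.8, 4.4, 3.9]
grip_width: 0.243
grip_force: 30.0
```

Request:
{"api": "drive_tool", "payload": {
  "steps": [
    {"dp": [0,0,0],"roll": 0},
    {"dp": [0,0,0],"roll": 0}
  ]
}}

```text
time_s: 17.05
ee_pos: [0.6244, -0.0312, 0.2143]
tcp_rot: [[0.997, 0.079, 0.002], [0.079, -0.997, 0.001], [0.002, -0.001, -1.0]]
ft_force: [2.3, 6.0, -0.2]
grip_width: 0.244
grip_force: 30.0
```

Request:
{"api": "drive_tool", "payload": {
  "steps": [
    {"dp": [0.052,0.006,0],"roll": 0},
    {"dp": [0.103,0.019,0],"roll": 0}
  ]
}}

```text
time_s: 17.25
ee_pos: [0.6335, -0.0322, 0.2143]
tcp_rot: [[0.997, 0.079, -0.001], [0.079, -0.997, 0.001], [-0.001, -0.001, -1.0]]
ft_force: [-4.3, 4.8, 3.9]
grip_width: 0.252
grip_force: 30.0
```

Request:
{"api": "drive_tool", "payload": {
  "steps": [
    {"dp": [0,0,0],"roll": 0},
    {"dp": [0,0,0],"roll": 0}
  ]
}}

```text
time_s: 17.45
ee_pos: [0.635, -0.0327, 0.2143]
tcp_rot: [[0.997, 0.078, 0.002], [0.078, -0.997, 0.001], [0.002, -0.001, -1.0]]
ft_force: [2.6, 4.7, -0.6]
grip_width: 0.246
grip_force: 30.0
```

Request:
{"api": "drive_tool", "payload": {
  "steps": [
    {"dp": [0.049,0.019,0],"roll": 0},
    {"dp": [0.094,0.045,0],"roll": 0}
  ]
}}

```text
time_s: 17.65
ee_pos: [0.6432, -0.0359, 0.2143]
tcp_rot: [[0.997, 0.079, -0.001], [0.079, -0.997, 0.001], [-0.001, -0.001, -1.0]]
ft_force: [-3.4, 5.9, 3.4]
grip_width: 0.248
grip_force: 30.0
```

Request:
{"api": "drive_tool", "payload": {
  "steps": [
    {"dp": [0,0,0],"roll": 0},
    {"dp": [0,0,0],"roll": 0}
  ]
}}

```text
time_s: 17.85
ee_pos: [0.6447, -0.0368, 0.2144]
tcp_rot: [[0.997, 0.078, 0.002], [0.078, -0.997, 0.0], [0.002, -0.0, -1.0]]
ft_force: [3.6, 4.5, -1.5]
grip_width: 0.246
grip_force: 30.0
```

Request:
{"api": "drive_tool", "payload": {
  "steps": [
    {"dp": [0.042,0.031,0],"roll": 0},
    {"dp": [0.079,0.068,0],"roll": 0}
  ]
}}

```text
time_s: 18.05
ee_pos: [0.6516, -0.0419, 0.2143]
tcp_rot: [[0.997, 0.079, -0.001], [0.079, -0.997, 0.001], [-0.001, -0.001, -1.0]]
ft_force: [-2.7, 5.0, 1.5]
grip_width: 0.251
grip_force: 30.0
```

Request:
{"api": "drive_tool", "payload": {
  "steps": [
    {"dp": [0,0,0],"roll": 0},
    {"dp": [0,0,0],"roll": 0}
  ]
}}

```text
time_s: 18.25
ee_pos: [0.6529, -0.0434, 0.2143]
tcp_rot: [[0.997, 0.078, 0.002], [0.078, -0.997, -0.0], [0.001, 0.0, -1.0]]
ft_force: [4.7, 3.0, -1.8]
grip_width: 0.253
grip_force: 30.0
```

```bash
python3 - <<'E'
from h import *
D={n:snap(n) for n in('scene','side')}
f=lambda a:cv2.resize(a[:,:,::-1],None,fx=4,fy=4,interpolation=cv2.INTER_CUBIC)
cv2.imwrite('pics/p8.png',np.hstack([f(D['scene']['img'][215:275,240:330]),f(D['side']['img'][230:290,255:345])]))
E
```

```text
(no output)
```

View pics/p8.png

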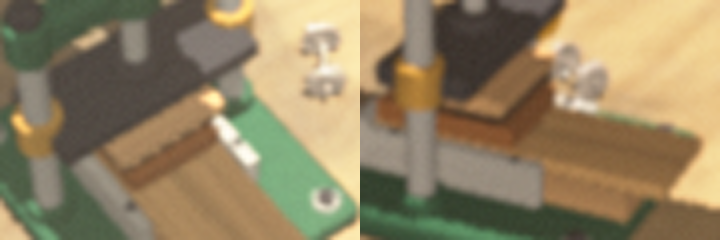

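The crop shows the pad nearly on the cork with only a thin dark gap left. By my count I have now viewed 11 pictures, one over the limit, so I'll view no more and work by feel.

Request:
{"api": "drive_tool", "payload": {
  "steps": [
    {"dp": [0.032,0.041,0],"roll": 0},
    {"dp": [0.059,0.086,0],"roll": 0}
  ]
}}

```text
time_s: 18.55
ee_pos: [0.6581, -0.0497, 0.2142]
tcp_rot: [[0.997, 0.08, -0.002], [0.08, -0.997, 0.001], [-0.002, -0.001, -1.0]]
ft_force: [-2.6, 5.2, 1.6]
grip_width: 0.246
grip_force: 30.0
```

Request:
{"api": "drive_tool", "payload": {
  "steps": [
    {"dp": [0,0,0],"roll": 0},
    {"dp": [0,0,0],"roll": 0}
  ]
}}

```text
time_s: 18.75
ee_pos: [0.6591, -0.0517, 0.2142]
tcp_rot: [[0.997, 0.077, 0.001], [0.077, -0.997, -0.001], [0.001, 0.001, -1.0]]
ft_force: [3.5, 1.6, -0.6]
grip_width: 0.247
grip_force: 30.0
```

Request:
{"api": "drive_tool", "payload": {
  "steps": [
    {"dp": [0.021,0.048,0],"roll": 0},
    {"dp": [0.035,0.098,0],"roll": 0}
  ]
}}

```text
time_s: 18.95
ee_pos: [0.6624, -0.0588, 0.2143]
tcp_rot: [[0.997, 0.08, -0.002], [0.08, -0.997, 0.002], [-0.002, -0.002, -1.0]]
ft_force: [-1.2, 5.8, 1.6]
grip_width: 0.248
grip_force: 30.0
```

Request:
{"api": "drive_tool", "payload": {
  "steps": [
    {"dp": [0,0,0],"roll": 0},
    {"dp": [0,0,0],"roll": 0}
  ]
}}

```text
time_s: 19.15
ee_pos: [0.6631, -0.0613, 0.2143]
tcp_rot: [[0.997, 0.077, -0.0], [0.077, -0.997, -0.001], [-0.0, 0.001, -1.0]]
ft_force: [0.8, 0.8, 0.6]
grip_width: 0.249
grip_force: 30.0
```

Request:
{"api": "drive_tool", "payload": {
  "steps": [
    {"dp": [0.008,0.052,0],"roll": 0},
    {"dp": [0.008,0.104,0],"roll": 0}
  ]
}}

```text
time_s: 19.35
ee_pos: [0.6643, -0.0688, 0.2142]
tcp_rot: [[0.997, 0.08, -0.001], [0.08, -0.997, 0.002], [-0.001, -0.002, -1.0]]
ft_force: [-1.7, 6.1, 2.2]
grip_width: 0.25
grip_force: 30.0
```

Request:
{"api": "drive_tool", "payload": {
  "steps": [
    {"dp": [0,0,0],"roll": 0},
    {"dp": [0,0,0],"roll": 0}
  ]
}}

```text
time_s: 19.55
ee_pos: [0.6644, -0.0715, 0.2143]
tcp_rot: [[0.997, 0.077, -0.001], [0.077, -0.997, -0.001], [-0.001, 0.001, -1.0]]
ft_force: [-2.0, 0.3, 2.4]
grip_width: 0.249
grip_force: 30.0
```

Request:
{"api": "drive_tool", "payload": {
  "steps": [
    {"dp": [-0.006,0.052,0],"roll": 0},
    {"dp": [-0.019,0.103,0],"roll": 0}
  ]
}}

```text
time_s: 19.75
ee_pos: [0.6636, -0.0788, 0.2142]
tcp_rot: [[0.997, 0.081, -0.0], [0.081, -0.997, 0.003], [-0.0, -0.003, -1.0]]
ft_force: [-1.3, 7.0, 1.8]
grip_width: 0.247
grip_force: 30.0
```

Request:
{"api": "drive_tool", "payload": {
  "steps": [
    {"dp": [0,0,0],"roll": 0},
    {"dp": [0,0,0],"roll": 0}
  ]
}}

```text
time_s: 19.95
ee_pos: [0.6631, -0.0814, 0.2142]
tcp_rot: [[0.997, 0.078, -0.001], [0.078, -0.997, -0.0], [-0.001, 0.0, -1.0]]
ft_force: [-4.4, 3.1, 3.4]
grip_width: 0.244
grip_force: 30.0
```

Request:
{"api": "drive_tool", "payload": {
  "steps": [
    {"dp": [-0.019,0.049,0],"roll": 0},
    {"dp": [-0.045,0.094,0],"roll": 0}
  ]
}}

```text
time_s: 20.15
ee_pos: [0.6605, -0.0885, 0.2143]
tcp_rot: [[0.997, 0.081, 0.001], [0.081, -0.997, 0.003], [0.001, -0.003, -1.0]]
ft_force: [-0.9, 6.6, 0.6]
grip_width: 0.25
grip_force: 30.0
```

Request:
{"api": "drive_tool", "payload": {
  "steps": [
    {"dp": [0,0,0],"roll": 0},
    {"dp": [0,0,0],"roll": 0}
  ]
}}

```text
time_s: 20.35
ee_pos: [0.6594, -0.0907, 0.2142]
tcp_rot: [[0.997, 0.078, -0.001], [0.078, -0.997, 0.0], [-0.001, -0.0, -1.0]]
ft_force: [-5.0, 2.9, 2.5]
grip_width: 0.248
grip_force: 30.0
```

Request:
{"api": "drive_tool", "payload": {
  "steps": [
    {"dp": [-0.031,0.042,0],"roll": 0},
    {"dp": [-0.068,0.079,0],"roll": 0}
  ]
}}

```text
time_s: 20.55
ee_pos: [0.6552, -0.0966, 0.2142]
tcp_rot: [[0.997, 0.081, 0.003], [0.081, -0.997, 0.003], [0.003, -0.003, -1.0]]
ft_force: [4.9, 6.8, -1.8]
grip_width: 0.249
grip_force: 30.0
```

Request:
{"api": "drive_tool", "payload": {
  "steps": [
    {"dp": [0,0,0],"roll": 0},
    {"dp": [0,0,0],"roll": 0}
  ]
}}

```text
time_s: 20.75
ee_pos: [0.654, -0.0981, 0.2142]
tcp_rot: [[0.997, 0.079, 0.0], [0.079, -0.997, 0.001], [0.0, -0.001, -1.0]]
ft_force: [-1.0, 5.0, 0.8]
grip_width: 0.25
grip_force: 30.0
```

Both the moving drag (5.6 to 8.4 N) and the hold force (0.1 to 3.0 N) rose by about 2.8 N. The pad met the cork roughly 8° back, so about 37° more remains.

Request:
{"api": "drive_tool", "payload": {
  "steps": [
    {"dp": [-0.041,0.032,0],"roll": 0},
    {"dp": [-0.086,0.059,0],"roll": 0}
  ]
}}

```text
time_s: 20.95
ee_pos: [0.6476, -0.1037, 0.2143]
tcp_rot: [[0.997, 0.081, 0.004], [0.081, -0.997, 0.002], [0.004, -0.002, -1.0]]
ft_force: [6.8, 6.5, -3.2]
grip_width: 0.247
grip_force: 30.0
```

Request:
{"api": "drive_tool", "payload": {
  "steps": [
    {"dp": [0,0,0],"roll": 0},
    {"dp": [0,0,0],"roll": 0}
  ]
}}

```text
time_s: 21.15
ee_pos: [0.6462, -0.1047, 0.2142]
tcp_rot: [[0.997, 0.079, 0.001], [0.079, -0.997, 0.001], [0.001, -0.001, -1.0]]
ft_force: [0.3, 5.5, 0.3]
grip_width: 0.247
grip_force: 30.0
```

Request:
{"api": "drive_tool", "payload": {
  "steps": [
    {"dp": [-0.048,0.021,0],"roll": 0},
    {"dp": [-0.098,0.035,0],"roll": 0},
    {"dp": [-0.15,0.042,0],"roll": 0}
  ]
}}

```text
time_s: 21.45
ee_pos: [0.6332, -0.1102, 0.2143]
tcp_rot: [[0.997, 0.079, 0.005], [0.079, -0.997, 0.001], [0.005, -0.001, -1.0]]
ft_force: [9.4, 4.4, -3.5]
grip_width: 0.249
grip_force: 30.0
```

Request:
{"api": "drive_tool", "payload": {
  "steps": [
    {"dp": [0,0,0],"roll": 0},
    {"dp": [0,0,0],"roll": 0},
    {"dp": [0,0,0],"roll": 0},
    {"dp": [0,0,0],"roll": 0}
  ]
}}

```text
time_s: 21.85
ee_pos: [0.6319, -0.1105, 0.2142]
tcp_rot: [[0.997, 0.079, 0.002], [0.079, -0.997, 0.001], [0.002, -0.001, -1.0]]
ft_force: [3.1, 4.4, -1.1]
grip_width: 0.25
grip_force: 30.0
```

```bash
python3 -c "
from h import *
s=monitor.get_state();p=s['ee_pos'];f=s['ft_force'];import os
os.system('python3 t.py %f %f %f %f'%(p[0],p[1],f[0],f[1]))"
```

```text
phi 83.7 R 40.0 drag 3.8 rad -3.7
```

Request:
{"api": "drive_tool", "payload": {
  "steps": [
    {"dp": [0,0,0],"roll": 0},
    {"dp": [0,0,0],"roll": 0},
    {"dp": [0,0,0],"roll": 0},
    {"dp": [0,0,0],"roll": 0},
    {"dp": [0,0,0],"roll": 0}
  ],
  "fingers": -0.2
}}

```text
time_s: 22.35
ee_pos: [0.631, -0.1118, 0.2143]
tcp_rot: [[0.997, 0.078, -0.0], [0.078, -0.997, -0.0], [-0.0, 0.0, -1.0]]
ft_force: [0.2, 0.4, 0.7]
grip_width: 0.569
grip_force: 0.0
```

Request:
{"api": "drive_tool", "payload": {
  "steps": [
    {"dp": [0,0,-0.1],"roll": 0},
    {"dp": [0,0,-0.25],"roll": 0},
    {"dp": [0,0,-0.5],"roll": 0},
    {"dp": [0,0,-0.9],"roll": 0},
    {"dp": [0,0,-0.9],"roll": 0}
  ]
}}

```text
time_s: 22.85
ee_pos: [0.6333, -0.1112, 0.3118]
tcp_rot: [[0.997, 0.078, 0.01], [0.078, -0.997, -0.001], [0.009, 0.002, -1.0]]
ft_force: [-0.6, 0.9, 0.8]
grip_width: 0.598
grip_force: 0.0
```

```bash
python3 - <<'E'
from h import *
S,T=snap('scene'),snap('side');print(monitor.get_state()['ft_force'])
def cen(d):
    u,v=proj(d,[.6319,-.1105,.222])[0];u0,v0=int(u)-14,int(v)-20
    h=cv2.cvtColor(d['img'],cv2.COLOR_RGB2HSV)[v0:v0+40,u0:u0+28]
    m=(h[:,:,0]<12)&(h[:,:,1]>110)&(h[:,:,2]<200);ys,xs=np.nonzero(m);return xs.mean()+u0,ys.mean()+v0
print(tri(S,cen(S),T,cen(T)))
E
```

```text
[-0.37263212  0.42062605 -0.93342249]
 ** On entry to DLASCL parameter number  4 had an illegal value
 ** On entry to DLASCL parameter number  4 had an illegal value
 ** On entry to DLASCL parameter number  4 had an illegal value
 ** On entry to DLASCL parameter number  4 had an illegal value
 ** On entry to DLASCL parameter number  5 had an illegal value
 ** On entry to DLASCL parameter number  4 had an illegal value<stdin>:6: RuntimeWarning: Mean of empty slice.
  ret = ret.dtype.type(ret / rcount)
Traceback (most recent call last):
  File "h.py", line 16, in tri
    s=np.linalg.lstsq(np.c_[r1,-r2],c2-c1,rcond=None)[0]
      ~~~~~~~~~~~~~~~^^^^^^^^^^^^^^^^^^^^^^^^^^^^^^^^
numpy.linalg.LinAlgError: SVD did not converge in Linear Least Squares
```

The arm is clear at z 0.31 m with no contact force. The final sleeve check failed because the mask found nothing, probably with the gripper in the way. The crank's friction holds it, so I'm handing in.

```bash
python3 -c "
from rig import job
print(job.sign_off())"
```

```text
the job is handed in; nothing more can be done
None
```

The job is handed in with no verdict returned: by feel, the strip is home against the stop and the cork is pressed about 45° past first touch (an estimated 55–60 N), with the sleeve held throughout and then released, though I viewed 11 pictures against the limit of 10.

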